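# Send the takings: load a cash carrier into the pneumatic-tube station

### The arm

A 6-joint arm with a two-finger parallel gripper is mounted at the origin on a cart in front of the work surface, level with it; the furniture and walls round the work are solid. World frame = base frame: x ahead of the robot, y to its left, z up, the work surface at z = 0. Lengths are in m, angles in rad, forces in N, time in s.
With the tool pointing down it reaches from about 0.35 to 0.85 m from the base axis. Payload 8.1 kg.
Tool frame: the origin (TCP) lies midway between the tips of the shut fingers; the grasp point (between the pads) lies robot.grip_depth behind it (robot.grip_depth is the distance from the TCP to the grasp point, in m); z points along the fingers, y is the direction in which the jaws open and shut (so a half turn about z gives the same grasp; the last joint's range is limited). The gripper opens to 85 mm and grips with 20 to 120 N. Pads are 22 mm wide; open, the fingers measure 114 mm over their backs; the gripper's body (76 mm by 85 mm) begins 54 mm behind the grasp point. The pads swing forward as they close: fully open they stand 13 mm farther back than shut.
Start: joints at [-1.406, 0.13, 1.488, -0, 1.523, -0.085], TCP at [0.148, -0.581, 0.231] pointing down, gripper open.
Joint ranges: [-2.96, 2.96], [-0.89, 2.26], [0.02, 2.5], [-1.34, 4.48], [0, 2.73], [-2.66, 2.66]. Speed limits (rad/s): [2.39, 2.39, 2.79, 3.14, 3.14, 3.14].

### API

Orientations are given as a 3x3 rotation matrix whose columns are the frame's x, y, z axes.
In Python, from workcell import robot gives the robot as it stands.
- The arm moves only by the shell command python3 -m inch 'ROWS' [OPENING]. ROWS is JSON, a list of rows, each a list of 2 entries, a list of its own where there are three numbers: the shift along the world's x, y, z each as a share of 0.2 m, from -1 to 1, then the turn about the world's z as a share of 180 degrees, from -1 to 1. A call has 1 to 10 rows; each row shifts and turns the commanded pose from where the row before left it; what a row does not reach is not made up. A row lasts 1/12 s, in which the tool goes at most 41.7 mm and 7.16 degrees, less where a joint would pass 70% of its speed; a pose out of reach is approached as far as the arm can. A call with a number of a shift or a turn outside -1 to 1 is refused whole. A call with a gripper value outside its range is refused whole. OPENING is the closure, from -1 (fully open) to 1 (shut), set as the call begins (- or left out, the last holds). The fingers move at their own pace and stop on an object; the grip force is fixed at half the most. Time passes only in rows, so rows that do not move let the fingers close. It gives the time, the measured TCP pose, the force and the opening at its end, in the units of the state.
- robot.sense(): the state, without advancing time (a new reading comes with each control period).
- robot.snapshot(name): name is "scene" or "top" or "wrist"; returns (picture, depth): 400x640x3 uint8, red, green, blue; 400x640 float32, m along the optical axis (not along the pixel's ray), 0 where there is no reading.
- robot.camera_info(name): a dict with "mtx" (3x3 intrinsics, pixels), "position" and "rotation" of the camera in the world. Camera axes: x right, y up, looking along -z (the intrinsics and any distortion apply to the point x, -y, -z); pixel columns grow to the right and rows downward; lengths in m; the calibration is good to about 2 mm. A picture is of the moment at which its call begins: read the wrist's pose just before it. camera_info takes no time and is no camera call; for the wrist camera it gives the pose at the moment of the call.
- robot.sign_off(): hands the job in, once; it reports no verdict.
The state is a dict: "t": time; "joint_pos": joint angles; "qvel": joint speeds; "tau": joint torques, N m; "position": TCP position; "eef_rot": TCP orientation; "ft_force": force on the tool from outside, world axes, zero at the start; "wrist_torque": the same for the moment, N m; "width": opening from 0.0 (shut) to 1.0 (fully open).
Only numpy, scipy, OpenCV 4.12 (cv2) and the standard library are available. Lean on these libraries where they do the work, as an engineer would, in place of code of your own. Each camera call takes 0.05 s, during which the arm holds its last target.

### The job

Send the takings: pick up the orange-capped cash carrier, put it foot first into the round mouth on top of the tube station and push it right through the sprung flap. Push it on down gently until you feel it press down the sprung start switch hidden inside, then draw back so that the flap shuts over the carrier. Leave everything else on the counter where it is.

Things in the scene. Friction and masses are not known exactly. Their poses are not given: they have to be found in the camera images.
- carrier: Cash carrier standing upright: cylinder 89 mm high, about 0.12 kg. Black foot 26 mm wide at the bottom, blue body 36 mm in diameter, two bevelled grey felt rings 42 mm in diameter (10-24 and 40-54 mm above the foot), orange ribbed cap 36-38 mm in diameter (54-84 mm above the foot), the place to grip, black knob on top. Origin: centre of its underside, z along its axis to the cap.
- carrier_top (a point): Centre of the flat top of the carrier's black knob, 89 mm above its foot; the knob is 16 mm in diameter and stands 5 mm above the cap. Push here.
- station: Tube station fixed on the counter: grey housing 104 (x) by 96 (y) by 165 mm high on a 134 x 126 mm flange, black panel with green lamp on its -x side; behind (+x) a 52 mm thick grey tube, below 90 mm, out to 138 mm from the centre. Turned up to 0.4 rad about z. Origin: centre of its underside, z up. It and the carrier are delicate: the carrier must never bear on any part of it with 25 N or more.
- mouth (a point): Centre of the round mouth in the level top, in the plane of its steel rim, 165 mm above the counter. The hole is 46 mm in diameter, the plate 4 mm thick. 5 mm below the rim two black flap leaves with yellow stripes close it. They swing on down to 31 mm below the rim and can shut over the carrier only when its knob's top is more than 26 mm below the rim.
- guide_top (a point): Centre of the upper end of the clear guide tube inside the station, below the flap and 35 mm below the mouth: vertical, 45 mm bore, its top flared to 52 mm. Two sprung felt brake pads in its wall drag on the carrier's rings with about 2 to 4 N, so the carrier does not fall by itself but is pushed all the way down to the start switch, upright.
- flap_left (a joint): Left (+y of the station) sprung flap leaf, 24 mm long, hinged at its outer edge: 0 rad = shut, grows as it is pushed open downwards, 1.57 = hanging straight down. Its spring shuts it (0.02 N m shut, 0.07 N m open). Pushing the carrier through both leaves takes up to about 10 N.
- flap_right (a joint): Right (-y of the station) sprung flap leaf, same as the left one.
- start_switch (a joint): Sprung start switch inside, under the carrier's foot: 0 m = up, 0.0065 = pressed hard on its stop; more than 0.005 down starts the blower, then it may spring up again. It gives from 4 N, 1 N more per mm (9 N at 0.005, 10.5 N at the stop). Its bracket is set higher or lower from start to start: the carrier standing on it has its knob's top 26.5 to 34.5 mm below the mouth, found only by feel.
- coin_roll_a: Bystander: green paper coin roll, 24 mm thick, 64 mm long, lying beside a fixed crate full of envelopes. That crate stands right of the carrier (x 0.42 to 0.65, y below -0.17) and is about 0.25 m high: pass over it or in front of it.
- coin_roll_b: Bystander: orange paper coin roll, 22 mm thick, 64 mm long, lying.
- calculator: Bystander: dark calculator, 118 x 68 x 15 mm, lying flat.
- stapler: Bystander: red and black stapler, 39 x 153 x 55 mm.
- mug: Bystander: white mug, 83 mm across, 113 mm over the handle, 93 mm high.
Mind the look-alikes: they are no part of the job. Of the things like the carrier, leave any that is green, purple or turquoise; of the rest the larger one is meant.

How it is judged:
On the way, in this order (a step that is already met when the one before it is completed fails the run):
1. the carrier goes foot first and upright through the mouth, pushing both flap leaves open (z of carrier in the frame of mouth below -0.02 m and horizontal distance between carrier and mouth below 0.012 m and angle between carrier's own z axis and vertical below 0.25 rad and value of joint each of flap_left, flap_right above 0.4 rad), for 0.1 s.
2. the carrier, below the flap, presses the start switch more than 5 mm down (value of joint start_switch above 0.005 m and z of carrier_top in the frame of mouth below -0.025 m), for 0.1 s.
At the end, for the whole second after the job is handed in: The carrier rests upright inside the station, its top more than 25 mm below the mouth and within 10 mm of its axis, and both flap leaves are shut over it (within 0.1 rad) (z of carrier_top in the frame of mouth below -0.025 m and horizontal distance between carrier_top and mouth below 0.01 m and linear speed of carrier below 0.02 m/s and value of joint each of flap_left, flap_right below 0.1 rad); the robot touches nothing.
It fails at once if the carrier is forced: more than 25 N between it and the station (flap, tube or switch) (contact force between carrier and station above 25 N).
It fails at once if the coin rolls, calculator, stapler or mug are moved by more than 20 mm (distance of any of coin_roll_a, coin_roll_b, calculator, stapler, mug from where it was at the start of the episode above 0.02 m).
It also fails if it takes over 64 s, if anything falls off the work surface, if the arm or the gripper's body presses on something with over 40 N, if the wrist force passes 120 N, or if a joint passes its speed limit or range.

## Working session

There is one attempt and no reset: what is moved stays moved. The work goes in short steps, Python scripts to look and compute and a shell command to move; the robot and the scene stay as the last step left them, time stands still between calls to the robot, and variables do not carry over. Pictures are saved under pics/ and viewed, and the job is handed in when it is done.

```bash
ls; mkdir -p pics; cat > h.py <<'E'
import numpy as np,cv2
from workcell import robot
def snap(n,out=None):
    ci=robot.camera_info(n); p,d=robot.snapshot(n)
    np.savez('pics/%s.npz'%(out or n),p=p,d=d,m=ci['mtx'],pos=ci['position'],R=ci['rotation'])
    cv2.imwrite('pics/%s.png'%(out or n),p[:,:,::-1])
def load(n):
    return np.load('pics/%s.npz'%n)
def pt(f,u,v,z=None):
    m=f['m'];d=f['d'][int(round(v)),int(round(u))]
    r=np.array([(u-m[0,2])/m[0,0],-(v-m[1,2])/m[1,1],-1.])
    w=f['R']@r
    if z is not None: return f['pos']+w*((z-f['pos'][2])/w[2])
    return f['pos']+w*d
def cloud(f):
    m=f['m'];d=f['d'];v,u=np.mgrid[:d.shape[0],:d.shape[1]]
    r=np.stack([(u-m[0,2])/m[0,0],-(v-m[1,2])/m[1,1],-np.ones_like(d)],-1)*d[...,None]
    P=r@f['R'].T+f['pos']; P[d==0]=np.nan
    return P
E
python3 - <<'E'
from h import *
print(robot.sense(),robot.grip_depth)
for n in("scene","top"):
    snap(n,n+'0'); ci=robot.camera_info(n);print(n,ci)
E
```

```text
pics
{'t': 0.0, 'joint_pos': array([-1.40639844e+00,  1.31143773e-01,  1.48926995e+00,  1.36790093e-06,
        1.52300099e+00, -8.53974877e-02]), 'qvel': array([ 0.00235741, -0.00028659, -0.00027296, -0.0012767 ,  0.00155972,
        0.00160526]), 'tau': array([-2.34499981e-03, -5.69397783e+01, -5.00556099e+01, -3.09490097e-04,
        1.48916454e-02,  7.43584701e-05]), 'position': array([ 0.14825768, -0.58083333,  0.23025994]), 'eef_rot': array([[ 9.68963065e-01,  2.47205361e-01, -2.96848179e-04],
       [ 2.47205489e-01, -9.68961410e-01,  1.79772129e-03],
       [ 1.56771908e-04, -1.81530803e-03, -9.99998340e-01]]), 'ft_force': array([-0.14118424,  0.3183726 , -0.4752875 ]), 'wrist_torque': array([-0.02450225, -0.02992533, -0.0377947 ]), 'width': 0.9975668706561777} 0.0187
scene {'mtx': array([[379.71023554,   0.        , 321.45249839],
       [  0.        , 379.71023554, 198.89948912],
       [  0.        ,   0.        ,   1.        ]]), 'position': array([0.33812488, 0.57305122, 0.9353838 ]), 'rotation': array([[-0.8550487 ,  0.44132052, -0.27226443],
       [-0.51844101, -0.73820737,  0.4315887 ],
       [-0.01051866,  0.5101824 ,  0.86000191]])}
top {'mtx': array([[482.18660164,   0.        , 313.69251532],
       [  0.        , 482.18660164, 196.12102622],
       [  0.        ,   0.        ,   1.        ]]), 'position': array([0.50729796, 0.15113139, 1.1779511 ]), 'rotation': array([[ 0.01740912,  0.99314695, -0.11556845],
       [-0.99980707,  0.01834332,  0.00702478],
       [ 0.00909655,  0.11542386,  0.99327468]])}
```

View pics/scene0.png

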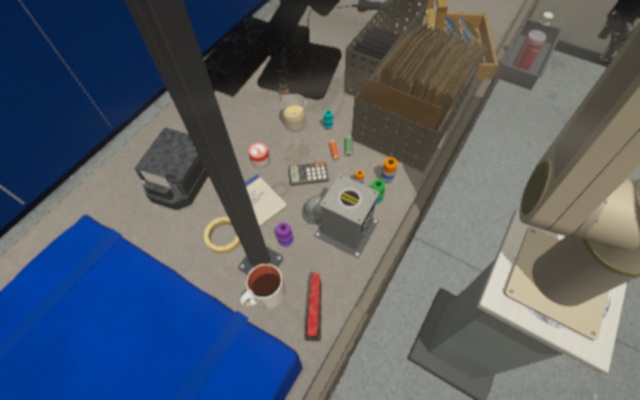

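View pics/top0.png

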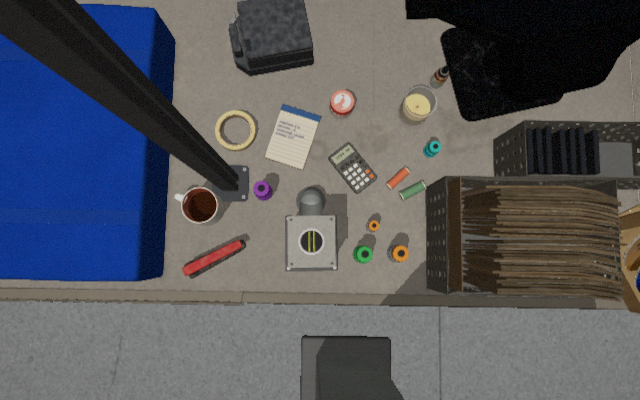

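```bash
python3 - <<'E'
from h import *
f=load('top0');P=cloud(f)
im=cv2.resize(f['p'][190:300,270:430,::-1],None,fx=5,fy=5,interpolation=cv2.INTER_CUBIC);cv2.imwrite('pics/c0.png',im)
for n,u,v in[('big',400,254),('small',374,226),('green',364,254),('plate',295,225),('plate',330,225),('plate',295,262),('mouth',311,242)]:
    print(n,P[v,u],)
# station top plane
M=(abs(P[...,2]-.165)<.006)&(abs(P[...,0]-.42)<.12)&(abs(P[...,1]-.15)<.1)
uv=np.argwhere(M)[:,::-1].astype(np.float32)
print(len(uv),P[M].mean(0),np.median(P[M][:,2]),cv2.minAreaRect((P[M][:,:2]*1000).astype(np.float32)))
for n,(u,v),r in[('big',(400,254),13),('green',(364,254),13),('small',(374,226),10)]:
    q=P[v-r:v+r,u-r:u+r].reshape(-1,3)
    q=q[q[:,2]>.03]; 
    t=np.nanpercentile(q[:,2],99);k=q[q[:,2]>t-.02]
    print(n,t,k[:,:2].min(0),k[:,:2].max(0),k.mean(0))
E
```

```text
big [ 0.50672742 -0.05250561  0.08988132]
small [0.57018605 0.00208377 0.05983865]
green [0.50532065 0.0282521  0.08899204]
plate [0.56359535 0.18225599 0.16142973]
plate [0.5649155  0.10849796 0.16146   ]
plate [0.48636934 0.18054607 0.16209742]
mouth [0.53097892 0.14753309 0.04410776]
1395 [0.50689363 0.14704122 0.16355165] 0.1636011237272823 ((507.80364990234375, 147.48338317871094), (62.51993942260742, 100.39573669433594), 1.0783206224441528)
big 0.09152402132306958 [ 0.4909237  -0.07188758] [ 0.52472556 -0.03621028] [ 0.50785545 -0.05308782  0.08443238]
green 0.09113554290291016 [0.48723155 0.00882802] [0.52116603 0.04525949] [0.50428989 0.02788885 0.0842479 ]
small 0.06229171948161677 [ 0.55916356 -0.00790123] [0.58221151 0.01490132] [0.5712659  0.0040233  0.05606643]
```

View pics/c0.png

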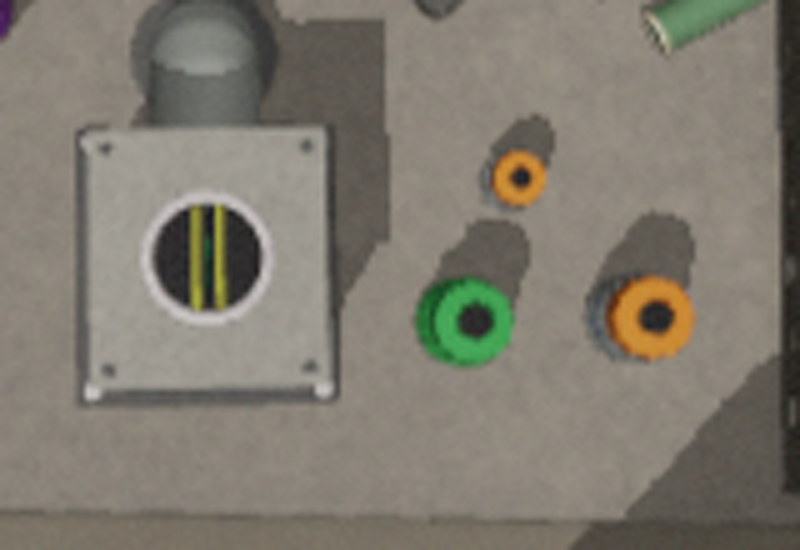

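Candidates (top view): large orange (400,254), measured 90 mm high; small orange (374,226), 60 mm high; green (364,254); purple (263,190); turquoise (432,148). The large orange one fits the colour, the size and the 89 mm height, and the crop confirms it: orange cap, black knob, next to the green one. The round mouth is at (311,241).

```bash
python3 - <<'E'
from h import *
f=load('top0')
print('mouth',pt(f,311,241.2,.165),'knob',pt(f,400.8,253.0,.089))
E
python3 -m inch '[[[0,0,0.2],0],[[0,0,0.2],0],[[0,0,0.2],0],[[0,0,0.2],0],[[0.1,0.16,0],0.026],[[0.11,0.16,0],0.026],[[0.11,0.16,0],0.026],[[0.11,0.16,0],0.026],[[0.11,0.16,0],0.026],[[0.11,0.16,0],0.026]]' -1
python3 -m inch '[[[0.11,0.17,0],0.026],[[0.11,0.17,0],0.026],[[0.11,0.17,0],0.026],[[0.11,0.17,0],0.026],[[0.11,0.17,0],0.026],[[0.11,0.17,0],0.026],[[0.11,0.17,0],0.026],[[0.11,0.17,0],0.026],[[0.11,0.16,0],0.026],[[0.11,0.16,0],0.026]]'
```

```text
mouth [0.53012029 0.14794684 0.165     ] knob [ 0.50898928 -0.05447784  0.089     ]
t: 0.93
position: [0.2789, -0.3876, 0.3908]
eef_rot: [[0.736, 0.677, -0.0], [0.677, -0.736, 0.001], [0.0, -0.001, -1.0]]
ft_force: [0.2, -0.2, 0.4]
width: 1.001
t: 1.77
position: [0.4989, -0.0513, 0.391]
eef_rot: [[0.01, 1.0, -0.0], [1.0, -0.01, -0.0], [-0.0, -0.0, -1.0]]
ft_force: [-0.4, -1.0, -0.5]
width: 1.002
```

```bash
python3 - <<'E'
from h import *
ci=robot.camera_info('wrist');print(ci)
snap('wrist','w0')
E
```

```text
{'mtx': array([[351.45025627,   0.        , 323.14716355],
       [  0.        , 351.45025627, 201.27405512],
       [  0.        ,   0.        ,   1.        ]]), 'position': array([0.49922287, 0.01432934, 0.53353569]), 'rotation': array([[ 9.99954260e-01,  9.13778051e-03,  2.82459426e-03],
       [-9.55795110e-03,  9.65537544e-01,  2.60088247e-01],
       [-3.50622485e-04, -2.60103348e-01,  9.65580719e-01]])}
```

View pics/w0.png

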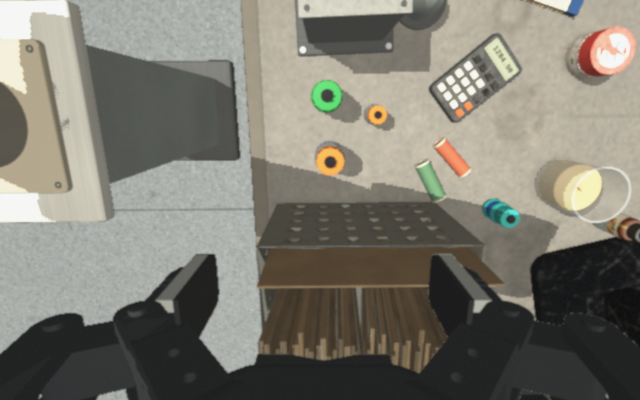

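```bash
python3 - <<'E'
from h import *
f=load('w0')
cv2.imwrite('pics/c1.png',cv2.resize(f['p'][60:190,280:410,::-1],None,fx=4.5,fy=4.5,interpolation=cv2.INTER_CUBIC))
P=cloud(f)
for lo,hi in((.085,.095),(.079,.0855)):
    M=(abs(P[...,2]-(lo+hi)/2)<(hi-lo)/2)&(np.hypot(P[...,0]-.508,P[...,1]+.054)<.03)
    q=P[M];print(M.sum(),q.mean(0),(q[:,:2].max(0)+q[:,:2].min(0))/2,np.ptp(q[:,:2],axis=0))
E
```

```text
167 [ 0.50749795 -0.05381163  0.08786112] [ 0.50655019 -0.05369453] [0.03212447 0.03189857]
467 [ 0.50728935 -0.05324006  0.08372037] [ 0.50726585 -0.05407703] [0.0362771  0.03642694]
```

View pics/c1.png

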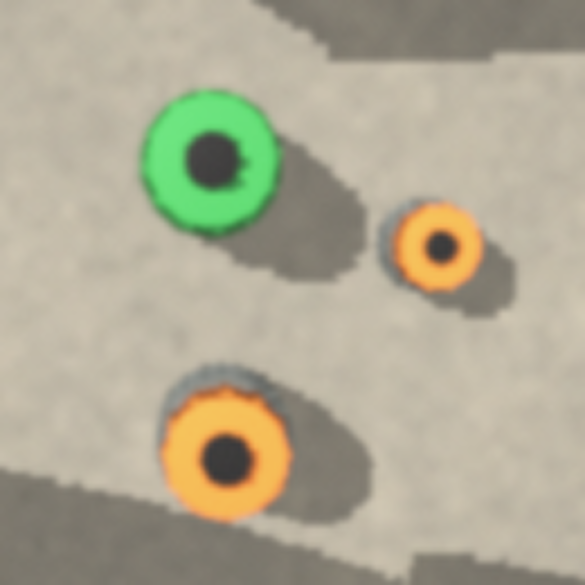

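```bash
python3 - <<'E'
from h import *
f=load('w0');k=pt(f,330.3,161.8,.089);c=pt(f,330.2,161.6,.084)
s=robot.sense()['position'];print(k,c,s,(k-s)/.2,(.056-s[2])/.2)
E
```

```text
[ 0.5075135  -0.05351981  0.089     ] [ 0.5074793  -0.05402327  0.084     ] [ 0.50140265 -0.04589571  0.39004335] [ 0.03055426 -0.03812048 -1.50521677] -1.6702167728685606
```

```bash
python3 -m inch '[[[0.03,-0.038,-0.15],0],[[0,0,-0.2],0],[[0,0,-0.2],0],[[0,0,-0.2],0],[[0,0,-0.2],0],[[0,0,-0.2],0],[[0,0,-0.1],0],[[0,0,0],0],[[0,0,0],0],[[0,0,0],0]]' -1; python3 - <<'E'
from h import *
snap('wrist','w1')
E
```

```text
t: 2.65
position: [0.5055, -0.0613, 0.1433]
eef_rot: [[0.014, 1.0, 0.002], [1.0, -0.014, -0.001], [-0.0, 0.002, -1.0]]
ft_force: [0.4, -0.2, 0.3]
width: 1.004
```

View pics/w1.png

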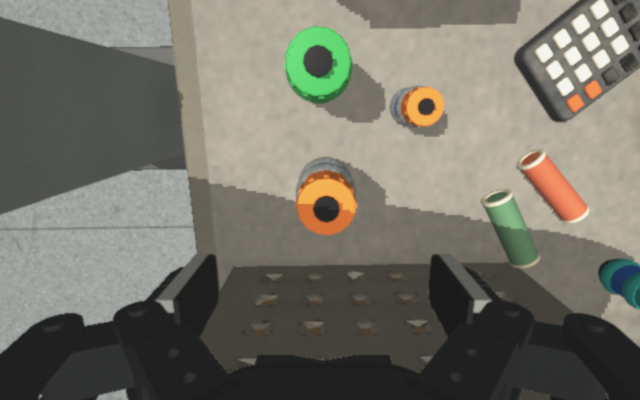

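```bash
python3 - <<'E'
from h import *
f=load('w1');s=robot.sense()['position'];print(s, f['pos'])
print(pt(f,326,208.5,.089))
P=cloud(f)
M=(P[...,2]>.08)&(P[...,2]<.095)&(np.hypot(P[...,0]-.508,P[...,1]+.054)<.03)
q=P[M];print(M.sum(),q.mean(0),(q[:,:2].max(0)+q[:,:2].min(0))/2,np.ptp(q[:,:2],axis=0))
snap('wrist','w2');print(robot.sense()['position'])
E
```

```text
[ 0.5060518  -0.06136493  0.14399137] [0.50569714 0.00440314 0.28576626]
[ 0.50699494 -0.05309032  0.089     ]
2656 [ 0.50713027 -0.05275924  0.08487924] [ 0.50704886 -0.05370275] [0.03495924 0.03531709]
[ 0.50619851 -0.06141032  0.1441568 ]
```

```bash
python3 -m inch '[[[0.005,0.04,0],0],[[0,0,-0.1],0],[[0,0,-0.1],0],[[0,0,-0.1],0],[[0,0,-0.1],0],[[0,0,-0.04],0],[[0,0,0],0],[[0,0,0],0]]' -1; python3 -m inch '[[[0,0,0],0],[[0,0,0],0],[[0,0,0],0],[[0,0,0],0],[[0,0,0],0],[[0,0,0],0],[[0,0,0],0],[[0,0,0],0],[[0,0,0],0],[[0,0,0],0]]' 1;  python3 - <<'E'
from h import *
snap('wrist','w3')
E
```

```text
t: 3.42
position: [0.5058, -0.0528, 0.0542]
eef_rot: [[0.014, 1.0, 0.001], [1.0, -0.014, -0.0], [-0.0, 0.001, -1.0]]
ft_force: [-0.3, -0.2, 0.6]
width: 1.0
t: 4.25
position: [0.5062, -0.0532, 0.0543]
eef_rot: [[0.014, 1.0, 0.002], [1.0, -0.014, -0.0], [-0.0, 0.002, -1.0]]
ft_force: [-0.4, 1.0, 6.6]
width: 0.403
```

View pics/w3.png

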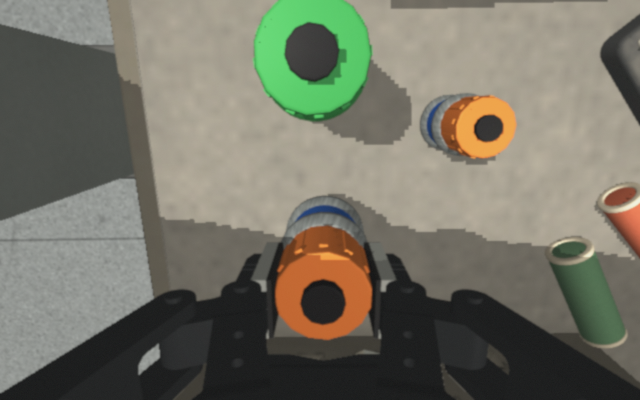

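Gripped: the orange cap sits centred between the pads at (323,290). Lifting, then moving to where I can see the mouth.

```bash
python3 -m inch '[[[0,0,0.05],0],[[0,0,0.15],0],[[0,0,0.2],0],[[0,0,0.2],0],[[0,0,0.2],0],[[0,0,0.2],0],[[0,0,0.2],0],[[0,0,0.1],0],[[0.04,0.1,0],0],[[0.04,0.15,0],0]]'
python3 -m inch '[[[0.04,0.15,0],0],[[0,0.1,0],0],[[0,0.05,0],0],[[0,0,0],0],[[0,0,0],0],[[0,0,0],0],[[0,0,0],0]]';  python3 - <<'E'
from h import *
snap('wrist','w4');print(robot.sense()['position'])
E
```

```text
t: 5.13
position: [0.5222, -0.0045, 0.3165]
eef_rot: [[0.018, 1.0, 0.005], [1.0, -0.018, -0.001], [-0.001, 0.005, -1.0]]
ft_force: [0.9, -0.4, -1.5]
width: 0.4
t: 5.72
position: [0.5293, 0.0558, 0.3134]
eef_rot: [[0.015, 1.0, 0.0], [1.0, -0.015, -0.0], [-0.0, 0.0, -1.0]]
ft_force: [0.9, -0.3, -1.4]
width: 0.406
[0.52929882 0.05582091 0.31334618]
```

View pics/w4.png

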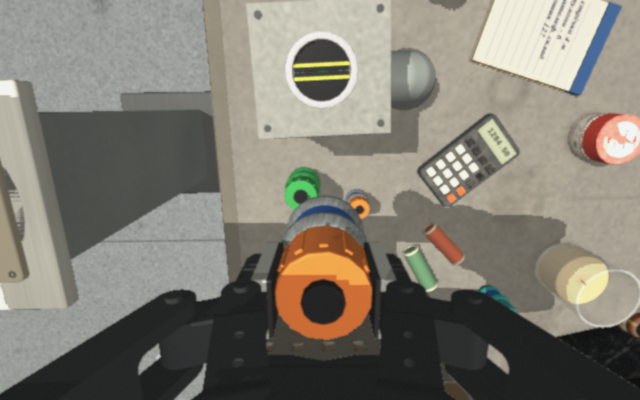

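```bash
python3 - <<'E'
from h import *
f=load('w4')
a=cv2.resize(f['p'][20:120,270:370,::-1],None,fx=5,fy=5,interpolation=cv2.INTER_CUBIC)
b=cv2.resize(f['p'][230:350,260:385,::-1],None,fx=4.16,fy=4.16,interpolation=cv2.INTER_CUBIC)
cv2.imwrite('pics/c4.png',np.hstack([a[:499],b[:499]]))
# bright rim
g=f['p'].astype(int).min(2); m=((g>200)).astype(np.uint8); m[:25]=0;m[118:]=0;m[:,:280]=0;m[:,362:]=0
n,l,st,_=cv2.connectedComponentsWithStats(m);i=1+np.argmax(st[1:,4]);print(st[i])
c,_=cv2.findContours((l==i).astype(np.uint8),cv2.RETR_CCOMP,cv2.CHAIN_APPROX_NONE)
for k in c:
    if len(k)>60:
        e=cv2.fitEllipse(k);print(e,pt(f,*e[0],.165))
print('plate z',[cloud(f)[v,u,2] for v,u in((20,300),(110,280),(110,370),(40,375))])
print('knob',pt(f,323.2,301,.3485), f['d'][301,323],pt(f,323,301))
E
```

```text
[ 285   31   73   77 1335]
((320.9102783203125, 68.99518585205078), (71.43116760253906, 75.7350845336914), 177.3834228515625) [0.52857527 0.14961332 0.165     ]
((321.0476379394531, 69.50328063964844), (60.81977081298828, 65.04965209960938), 0.8843897581100464) [0.52867585 0.14923983 0.165     ]
plate z [np.float64(0.16403667102392328), np.float64(0.16393749885423403), np.float64(0.16291582939000215), np.float64(0.16276063829762866)]
knob [0.52893759 0.05710342 0.3485    ] 0.12092055 [0.5288646  0.05683109 0.34804389]
```

View pics/c4.png

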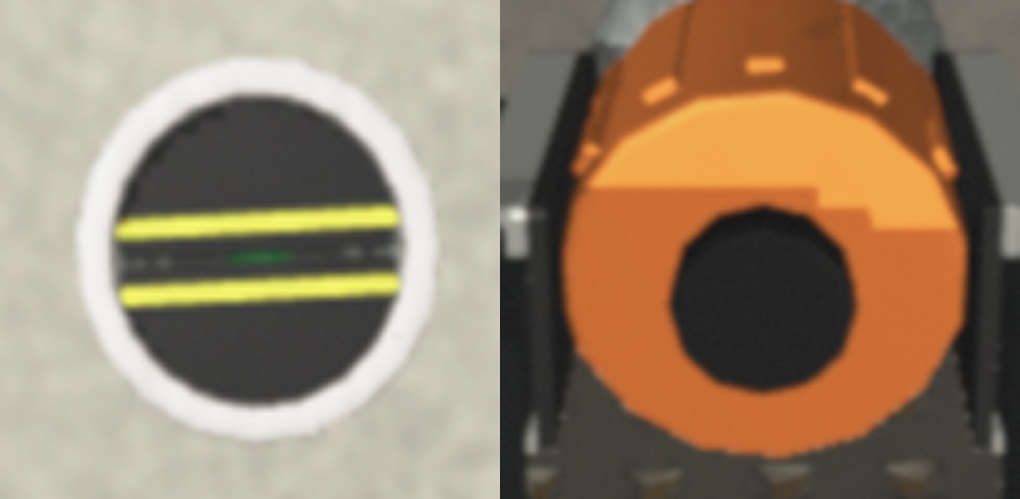

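```bash
python3 - <<'E'
from h import *
f=load('top0')
up=8
def ell(x0,y0,x1,y1,fn,z):
    c=cv2.resize(f['p'][y0:y1,x0:x1],None,fx=up,fy=up,interpolation=cv2.INTER_CUBIC).astype(int)
    m=fn(c).astype(np.uint8)
    n,l,st,_=cv2.connectedComponentsWithStats(m);i=1+np.argmax(st[1:,4])
    k,_=cv2.findContours((l==i).astype(np.uint8),cv2.RETR_CCOMP,cv2.CHAIN_APPROX_NONE)
    for q in k:
        if len(q)>80:
            e=cv2.fitEllipse(q);u=x0+(e[0][0]+.5)/up-.5;v=y0+(e[0][1]+.5)/up-.5
            print(u,v,np.array(e[1])/up,pt(f,u,v,z))
ell(295,225,328,258,lambda c:c.min(2)>195,.165)
ell(388,240,414,268,lambda c:(c[...,0]-c[...,2]>90),.084)
ell(388,240,414,268,lambda c:(c[...,0]<110)&(np.hypot(*(np.mgrid[:28*up,:26*up]-np.array([13*up,13*up])[:,None,None]))<6*up),.089)
E
```

```text
400.02078342437744 253.11310195922852 [15.96160698 16.3246727 ] [ 0.50871287 -0.05365982  0.084     ]
400.78568172454834 253.01752758026123 [6.82964039 7.21027374] [ 0.50895719 -0.05538941  0.084     ]
400.82094860076904 252.97056579589844 [6.11991405 6.57409   ] [ 0.50905579 -0.05452521  0.089     ]
```

```bash
python3 - <<'E'
from h import *
f=load('top0')
up=8;x0,y0,x1,y1=295,225,328,258
c=cv2.resize(f['p'][y0:y1,x0:x1],None,fx=up,fy=up,interpolation=cv2.INTER_CUBIC).astype(int)
for t in(170,180,190):
    m=(c.min(2)>t).astype(np.uint8)
    k,_=cv2.findContours(m,cv2.RETR_CCOMP,cv2.CHAIN_APPROX_NONE)
    for q in k:
        if len(q)>300:
            e=cv2.fitEllipse(q);u=x0+(e[0][0]+.5)/up-.5;v=y0+(e[0][1]+.5)/up-.5
            print(t,u,v,np.array(e[1])/up,pt(f,u,v,.165))
E
```

```text
170 310.9078712463379 241.19519424438477 [26.04986763 26.44811249] [0.53012691 0.14813973 0.165     ]
170 311.0069770812988 241.13429832458496 [23.05918694 23.27768517] [0.53025742 0.14793472 0.165     ]
180 310.9038372039795 241.21818351745605 [25.35824966 25.80644608] [0.53007887 0.14814731 0.165     ]
180 311.01611328125 241.15217399597168 [23.49348831 23.7643528 ] [0.53022052 0.14791493 0.165     ]
```

```bash
python3 -m inch '[[[0,0.1,0],0],[[0,0.15,0],0],[[0,0.12,0],0],[[0,0.065,0],0],[[0,0.03,-0.1],0],[[0,0,-0.15],0],[[0,0,-0.1],0],[[0,0,-0.05],0],[[0,0,0],0],[[0,0,0],0]]'; python3 - <<'E'
from h import *
snap('wrist','w5');snap('scene','s5');print(robot.sense()['position'])
f=load('s5')
cv2.imwrite('pics/c5.png',cv2.resize(f['p'][120:260,280:440,::-1],None,fx=5,fy=5,interpolation=cv2.INTER_CUBIC)[:600])
E
```

```text
t: 6.6
position: [0.5294, 0.1494, 0.2336]
eef_rot: [[0.015, 1.0, -0.0], [1.0, -0.015, -0.0], [-0.0, -0.0, -1.0]]
ft_force: [0.1, 0.7, -0.7]
width: 0.404
[0.53040073 0.14980842 0.23537809]
```

View pics/w5.png

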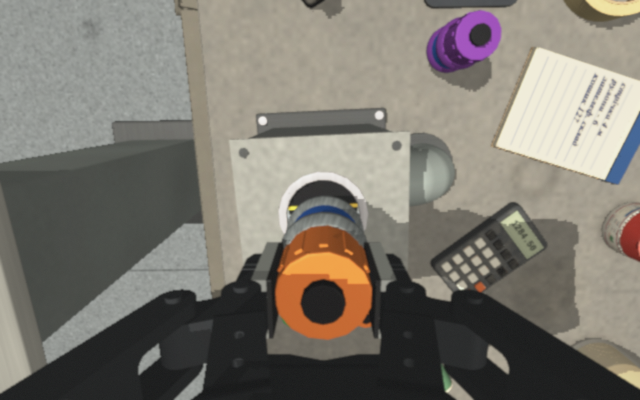

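View pics/c5.png

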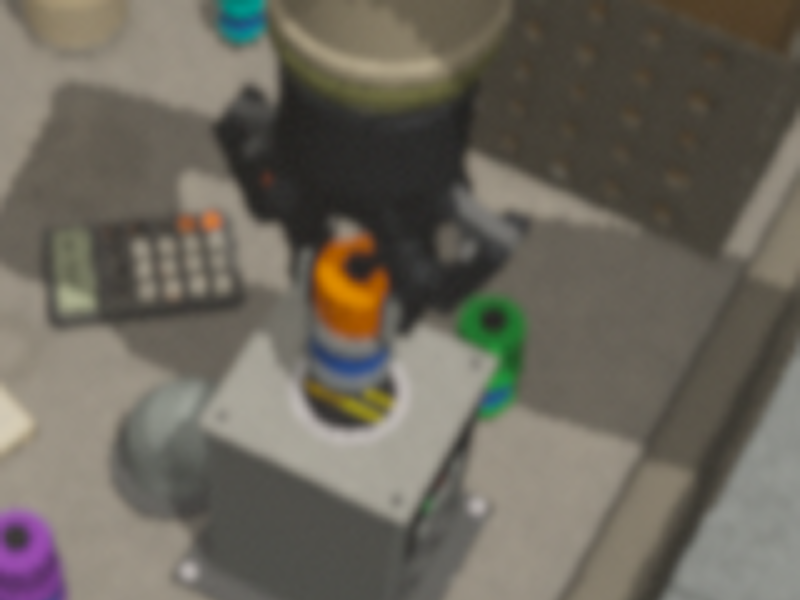

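```bash
python3 -m inch '[[[0,0,-0.05],0],[[0,0,-0.05],0],[[0,0,-0.025],0],[[0,0,0],0]]'; python3 -m inch '[[[0,0,-0.025],0],[[0,0,-0.025],0],[[0,0,0],0]]';python3 -m inch '[[[0,0,-0.02],0],[[0,0,-0.02],0],[[0,0,0],0]]'
```

```text
t: 7.03
position: [0.5293, 0.1499, 0.2073]
eef_rot: [[0.014, 1.0, -0.0], [1.0, -0.014, -0.0], [-0.0, -0.0, -1.0]]
ft_force: [0.1, -0.4, 3.1]
width: 0.401
t: 7.28
position: [0.5294, 0.15, 0.198]
eef_rot: [[0.014, 1.0, 0.0], [1.0, -0.014, -0.0], [-0.0, 0.0, -1.0]]
ft_force: [1.2, -0.5, 1.5]
width: 0.407
t: 7.53
position: [0.5297, 0.1498, 0.1904]
eef_rot: [[0.014, 1.0, 0.001], [1.0, -0.014, -0.0], [-0.0, 0.001, -1.0]]
ft_force: [2.4, -1.7, 0.5]
width: 0.402
```

```bash
python3 -m inch '[[[0,0,-0.02],0],[[0,0,-0.01],0],[[0,0,0],0]]'; python3 -m inch '[[[0,0,-0.015],0],[[0,0,-0.015],0],[[0,0,0],0]]';python3 -m inch '[[[0,0,-0.015],0],[[0,0,0],0],[[0,0,0],0]]'
```

```text
t: 7.78
position: [0.5297, 0.1501, 0.1845]
eef_rot: [[0.014, 1.0, 0.001], [1.0, -0.014, 0.0], [0.0, 0.001, -1.0]]
ft_force: [2.2, -0.4, 1.2]
width: 0.404
t: 8.03
position: [0.529, 0.15, 0.1774]
eef_rot: [[0.014, 1.0, -0.001], [1.0, -0.014, -0.0], [-0.0, -0.001, -1.0]]
ft_force: [2.0, 0.4, -0.2]
width: 0.404
t: 8.28
position: [0.5289, 0.15, 0.1744]
eef_rot: [[0.014, 1.0, -0.001], [1.0, -0.014, -0.0], [-0.0, -0.001, -1.0]]
ft_force: [2.2, 0.2, -2.4]
width: 0.407
```

```bash
python3 -m inch '[[[0.005,0,0],0],[[0,0,-0.01],0],[[0,0,0],0],[[0,0,0],0]]'; python3 - <<'E'
from h import *
snap('wrist','w6');print(robot.sense()['ft_force'],robot.sense()['position'])
snap('scene','s6')
f=load('s6')
cv2.imwrite('pics/c6.png',cv2.resize(f['p'][140:260,290:430,::-1],None,fx=5,fy=5,interpolation=cv2.INTER_CUBIC))
E
```

```text
t: 8.62
position: [0.53, 0.15, 0.1728]
eef_rot: [[0.014, 1.0, -0.001], [1.0, -0.014, -0.0], [-0.0, -0.001, -1.0]]
ft_force: [0.1, -0.3, -1.8]
width: 0.407
[-0.17857428 -0.08735366 -2.70377424] [0.53005666 0.14996949 0.1728346 ]
```

View pics/w6.png

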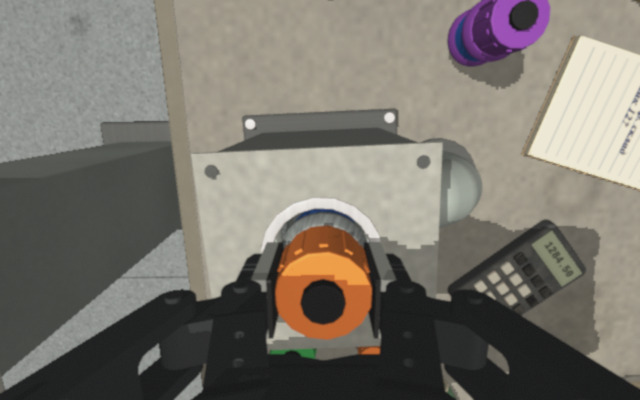

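View pics/c6.png

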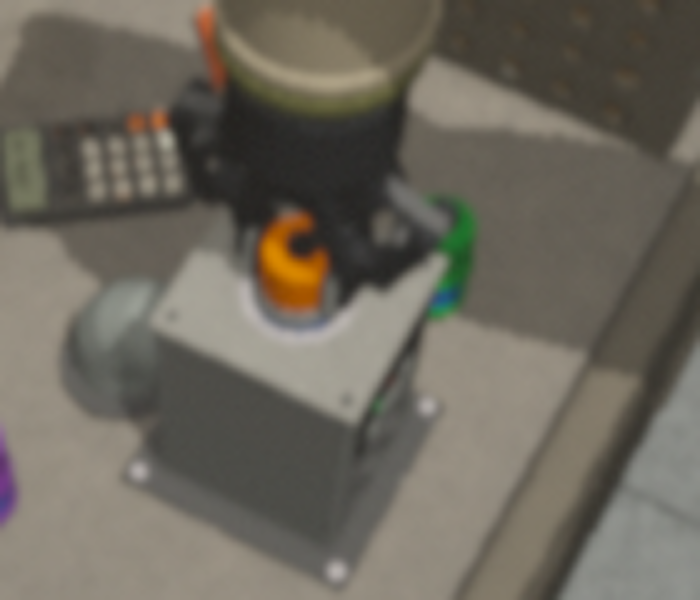

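```bash
python3 -m inch '[[[0,0,-0.01],0],[[0,0,-0.01],0],[[0,0,0],0]]'; python3 -m inch '[[[0,0,0],0],[[0,0,0],0],[[0,0,0],0],[[0,0,0],0],[[0,0,0],0],[[0,0,0],0],[[0,0,0],0]]' -1; python3 -m inch '[[[0,0,0.05],0],[[0,0,0.1],0],[[0,0,0.15],0],[[0,0,0.15],0],[[0,0,0],0]]'; python3 - <<'E'
from h import *
snap('wrist','w7');print(robot.sense()['ft_force'],robot.sense()['position'])
snap('scene','s7')
f=load('s7')
cv2.imwrite('pics/c7.png',cv2.resize(f['p'][140:260,290:430,::-1],None,fx=5,fy=5,interpolation=cv2.INTER_CUBIC))
E
```

```text
t: 8.97
position: [0.5302, 0.15, 0.1687]
eef_rot: [[0.014, 1.0, -0.0], [1.0, -0.014, -0.0], [-0.0, -0.0, -1.0]]
ft_force: [1.2, -0.5, -2.9]
width: 0.402
t: 9.55
position: [0.5304, 0.15, 0.1694]
eef_rot: [[0.014, 1.0, 0.0], [1.0, -0.014, 0.0], [0.0, 0.0, -1.0]]
ft_force: [-0.0, -0.5, -0.5]
width: 0.998
t: 9.97
position: [0.5333, 0.1506, 0.2677]
eef_rot: [[0.014, 1.0, 0.011], [1.0, -0.014, 0.002], [0.002, 0.011, -1.0]]
ft_force: [0.9, 0.1, 1.6]
width: 1.002
[ 0.22138554 -0.54079093  0.26261099] [0.53263659 0.15046161 0.26478689]
```

View pics/w7.png

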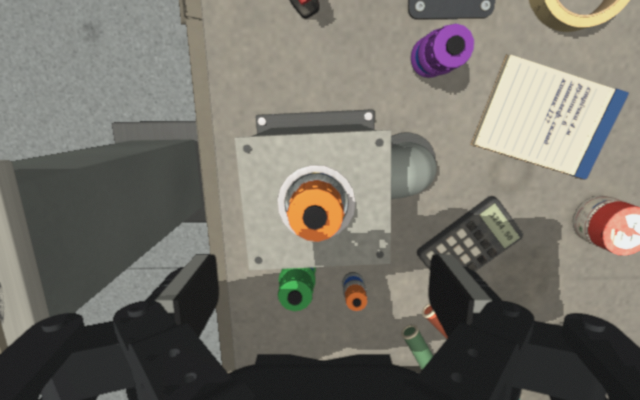

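View pics/c7.png

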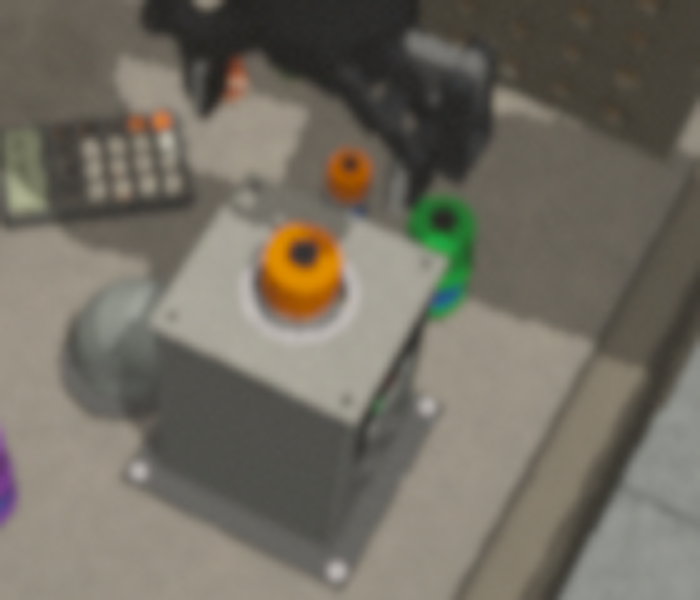

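```bash
python3 - <<'E'
from h import *
f=load('w7')
cv2.imwrite('pics/c8.png',cv2.resize(f['p'][155:255,265:365,::-1],None,fx=6,fy=6,interpolation=cv2.INTER_CUBIC))
P=cloud(f);print('z knob',[P[v,u] for v,u in((216,315),(215,313),(218,317))],'cap',P[206,315])
print(robot.sense()['position'],f['pos'])
E
```

```text
z knob [array([0.52853547, 0.15078322, 0.20171032]), array([0.5273018 , 0.15137984, 0.20146983]), array([0.52974928, 0.14935155, 0.2013713 ])] cap [0.52861799 0.15649232 0.19907188]
[0.5315532  0.15025349 0.26209559] [0.53229868 0.21590351 0.41030592]
```

View pics/c8.png

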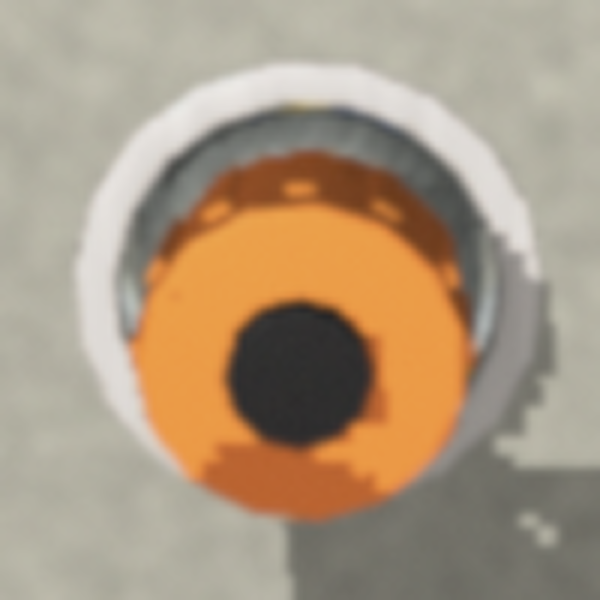

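```bash
python3 -m inch '[[[0,0,0],0],[[0,0,0],0],[[0,0,0],0],[[0,0,0],0],[[0,0,0],0],[[0,0,0],0],[[0,0,0],0],[[0,0,0],0],[[0,0,0],0],[[0,0,0],0]]' 1; python3 - <<'E'
from h import *
snap('wrist','w9');print(robot.sense()['ft_force'],robot.sense()['position'])
f=load('w9')
cv2.imwrite('pics/c9.png',cv2.resize(f['p'][155:305,225:415,::-1],None,fx=4,fy=4,interpolation=cv2.INTER_CUBIC))
print(f['pos'])
E
```

```text
t: 10.9
position: [0.5304, 0.15, 0.2593]
eef_rot: [[0.014, 1.0, 0.0], [1.0, -0.014, 0.0], [0.0, 0.0, -1.0]]
ft_force: [0.1, -0.2, 0.6]
width: 0.001
[0.0236461  0.37772465 0.39266936] [0.53037299 0.15003074 0.25933464]
[0.53091669 0.21562254 0.40184612]
```

View pics/c9.png

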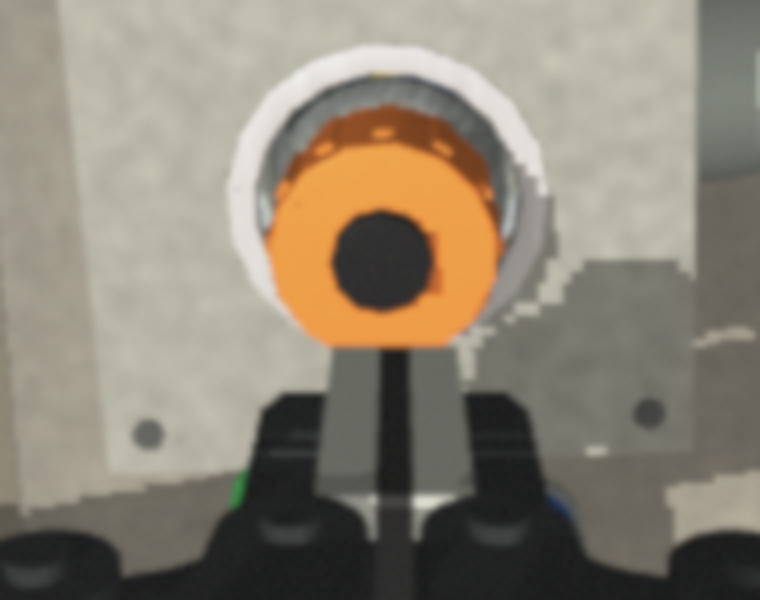

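```bash
python3 - <<'E'
from h import *
f=load('w9');print(pt(f,320.1,219.9,.2025),pt(f,320,220),'tipmid',pt(f,323.4,241.,.2593))
g=f['p'].astype(int).min(2)
pr=[]
for u,v in((225+228/4,155+195/4),(225+382/4,155+46/4),):
    print(pt(f,u,v,.165))
E
```

```text
[0.52818314 0.15046711 0.2025    ] [0.5281042  0.14997723 0.20119143] tipmid [0.53023577 0.15940906 0.2593    ]
[0.50122229 0.15044547 0.165     ]
[0.52855952 0.17634167 0.165     ]
```

```bash
python3 -m inch '[[[-0.01,0,-0.05],0],[[0,0,-0.07],0],[[0,0,-0.07],0],[[0,0,-0.05],0],[[0,0,-0.02],0],[[0,0,0],0],[[0,0,0],0],[[0,0,0],0]]'; python3 -m inch '[[[0,0,-0.01],0],[[0,0,-0.01],0],[[0,0,-0.01],0],[[0,0,-0.01],0],[[0,0,0],0]]'; python3 -m inch '[[[0,0,-0.01],0],[[0,0,-0.01],0],[[0,0,-0.01],0],[[0,0,-0.01],0],[[0,0,0],0]]'
```

```text
t: 11.62
position: [0.5288, 0.1501, 0.2082]
eef_rot: [[0.014, 1.0, 0.001], [1.0, -0.014, 0.0], [0.0, 0.001, -1.0]]
ft_force: [-0.1, 0.2, 0.3]
width: -0.0
t: 12.03
position: [0.5283, 0.15, 0.1991]
eef_rot: [[0.014, 1.0, -0.0], [1.0, -0.014, -0.0], [-0.0, -0.0, -1.0]]
ft_force: [0.0, -0.2, 0.5]
width: 0.001
t: 12.45
position: [0.5285, 0.1498, 0.1912]
eef_rot: [[0.014, 1.0, 0.0], [1.0, -0.014, -0.0], [-0.0, 0.0, -1.0]]
ft_force: [1.0, -1.2, 3.2]
width: 0.003
```

```bash
for i in 1; do python3 -m inch '[[[0,0,-0.01],0],[[0,0,-0.01],0],[[0,0,-0.01],0],[[0,0,0],0]]'; done; python3 -m inch '[[[0,0,-0.01],0],[[0,0,-0.01],0],[[0,0,-0.01],0],[[0,0,0],0]]'
```

```text
t: 12.78
position: [0.5286, 0.1501, 0.1854]
eef_rot: [[0.014, 1.0, 0.001], [1.0, -0.014, 0.0], [0.0, 0.001, -1.0]]
ft_force: [-0.2, -0.1, 4.7]
width: -0.002
t: 13.12
position: [0.5283, 0.15, 0.1791]
eef_rot: [[0.014, 1.0, -0.0], [1.0, -0.014, 0.0], [0.0, -0.0, -1.0]]
ft_force: [0.9, -0.5, 2.9]
width: 0.002
```

```bash
python3 -m inch '[[[0,0,-0.01],0],[[0,0,-0.01],0],[[0,0,-0.01],0],[[0,0,-0.01],0],[[0,0,0],0]]';  python3 -m inch '[[[0,0,-0.01],0],[[0,0,-0.01],0],[[0,0,-0.01],0],[[0,0,0],0]]'; python3 -m inch '[[[0,0,-0.01],0],[[0,0,-0.01],0],[[0,0,-0.01],0],[[0,0,0],0]]'
```

```text
t: 13.53
position: [0.5279, 0.15, 0.1705]
eef_rot: [[0.014, 1.0, -0.001], [1.0, -0.014, -0.0], [-0.0, -0.001, -1.0]]
ft_force: [0.2, -0.8, -0.2]
width: 0.003
t: 13.87
position: [0.5283, 0.15, 0.1648]
eef_rot: [[0.014, 1.0, -0.0], [1.0, -0.014, -0.0], [-0.0, -0.0, -1.0]]
ft_force: [1.2, -0.5, 1.4]
width: -0.0
t: 14.2
position: [0.5282, 0.15, 0.1587]
eef_rot: [[0.014, 1.0, -0.0], [1.0, -0.014, -0.0], [-0.0, -0.0, -1.0]]
ft_force: [1.0, 0.2, 1.0]
width: 0.0
```

```bash
python3 -m inch '[[[0,0,-0.01],0],[[0,0,-0.01],0],[[0,0,-0.01],0],[[0,0,0],0]]';  python3 -m inch '[[[0,0,-0.01],0],[[0,0,-0.01],0],[[0,0,-0.01],0],[[0,0,0],0]]'; python3 - <<'E'
from h import *
snap('wrist','w10')
snap('scene','s10');f=load('s10')
cv2.imwrite('pics/c10.png',cv2.resize(f['p'][140:260,290:430,::-1],None,fx=5,fy=5,interpolation=cv2.INTER_CUBIC))
E
```

```text
t: 14.53
position: [0.5281, 0.15, 0.1526]
eef_rot: [[0.014, 1.0, -0.001], [1.0, -0.014, -0.0], [-0.0, -0.001, -1.0]]
ft_force: [0.8, -0.0, 1.0]
width: 0.002
t: 14.87
position: [0.5281, 0.15, 0.1467]
eef_rot: [[0.014, 1.0, -0.001], [1.0, -0.014, -0.0], [-0.0, -0.001, -1.0]]
ft_force: [1.2, 0.3, 1.1]
width: 0.005
```

View pics/w10.png

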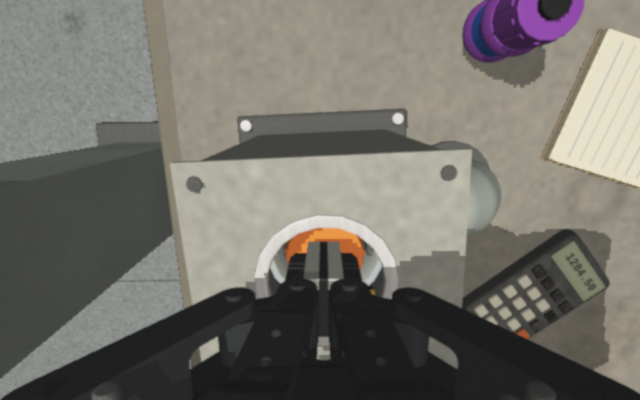

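```bash
python3 - <<'E'
from h import *
f=load('w10');P=cloud(f);s=np.array([.5281,.15,.1467])
Q=P.reshape(-1,3)-s
Q=Q[(abs(Q[:,0])<.1)&(Q[:,2]>.0)&(abs(Q[:,1])<.03)]
for z in np.arange(0.02,.12,.005):
    q=Q[(Q[:,2]>=z)&(Q[:,2]<z+.005)]
    if len(q):print(round(z*1e3),len(q),q[:,:2].min(0).round(4),q[:,:2].max(0).round(4))
f=load('w9');P=cloud(f);s=np.array([.5304,.15,.2593])
Q=P.reshape(-1,3)-s
Q=Q[(abs(Q[:,0])<.1)&(Q[:,2]>-.01)&(abs(Q[:,1])<.04)]
print()
for z in np.arange(-.005,.09,.005):
    q=Q[(Q[:,2]>=z)&(Q[:,2]<z+.005)]
    if len(q):print(round(z*1e3),len(q),q[:,:2].min(0).round(4),q[:,:2].max(0).round(4))
E
```

```text
20 411 [-0.0233 -0.0012] [0.0261 0.0233]
25 430 [-0.0136  0.0059] [0.0135 0.0118]
30 265 [-0.0136  0.0065] [0.0132 0.0116]
35 829 [-0.0112 -0.0114] [0.0105 0.0122]
40 651 [-0.0278 -0.0072] [0.0288 0.0143]
45 2118 [-0.0334 -0.0123] [0.0331 0.0143]
50 2817 [-0.0383 -0.0093] [0.0373 0.0145]
55 4855 [-0.0415 -0.0094] [0.0411 0.0132]
60 2737 [-0.0453 -0.0094] [0.0455 0.0168]
65 4101 [-0.049  -0.0087] [0.0499 0.0179]
70 6537 [-0.0532 -0.0055] [0.0542 0.0179]
75 7018 [-0.0581 -0.001 ] [0.0577 0.0182]
80 7157 [-0.0612  0.0039] [0.0615 0.0185]
85 5694 [-0.0621  0.0088] [0.062  0.0185]
90 1986 [-0.0553  0.0146] [0.0188 0.0208]
95 338 [-0.0185  0.0189] [0.0184 0.021 ]

0 27 [-0.0062  0.0104] [0.0064 0.011 ]
5 226 [-0.013   0.0059] [0.0131 0.0116]
10 330 [-0.0135  0.006 ] [0.0133 0.0117]
15 368 [-0.0138  0.006 ] [0.0133 0.0117]
20 405 [-0.0138  0.0056] [0.0135 0.0115]
25 447 [-0.0138  0.0061] [0.0134 0.0117]
30 258 [-0.0137  0.0065] [0.0134 0.0116]
35 828 [-0.011  -0.0115] [0.0114 0.0123]
40 619 [-0.0266 -0.0077] [0.0281 0.0141]
45 2128 [-0.0336 -0.0119] [0.0332 0.0142]
50 2780 [-0.0378 -0.0092] [0.0369 0.0145]
55 4832 [-0.0412 -0.0094] [0.042  0.0133]
60 2787 [-0.0452 -0.0095] [0.0448 0.0168]
65 4014 [-0.0497 -0.0084] [0.0494 0.0179]
70 6560 [-0.0534 -0.0056] [0.0532 0.0182]
75 7022 [-0.0581 -0.0011] [0.0572 0.0182]
80 7126 [-0.0627  0.0037] [0.0607 0.0185]
85 5829 [-0.0629  0.0087] [0.0615 0.0185]
```

```bash
python3 - <<'E'
from h import *
f=load('w10')
cv2.imwrite('pics/c11.png',cv2.resize(f['p'][200:340,240:410,::-1],None,fx=4,fy=4,interpolation=cv2.INTER_CUBIC))
E
```

```text
(no output)
```

View pics/c11.png

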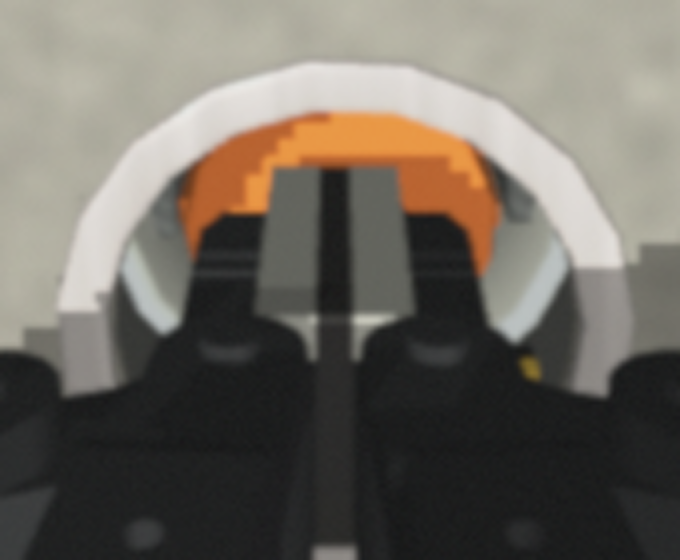

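View pics/c10.png

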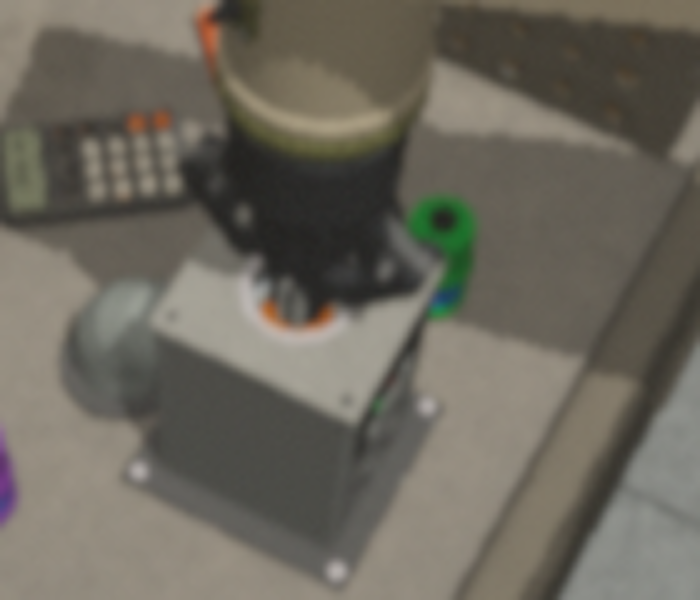

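```bash
python3 -m inch '[[[0,0,-0.01],0],[[0,0,-0.01],0],[[0,0,0],0]]';  python3 -m inch '[[[0,0,-0.01],0],[[0,0,-0.005],0],[[0,0,0],0]]'; python3 -m inch '[[[0,0,-0.005],0],[[0,0,-0.005],0],[[0,0,0],0]]'; python3 -m inch '[[[0,0,-0.005],0],[[0,0,0],0]]'
```

```text
t: 15.22
position: [0.5283, 0.15, 0.1429]
eef_rot: [[0.014, 1.0, -0.0], [1.0, -0.014, -0.0], [-0.0, -0.0, -1.0]]
ft_force: [0.8, 0.5, 1.8]
width: -0.001
t: 15.47
position: [0.5285, 0.1501, 0.1405]
eef_rot: [[0.014, 1.0, 0.0], [1.0, -0.014, 0.0], [0.0, 0.0, -1.0]]
ft_force: [0.8, -0.2, 3.9]
width: -0.002
t: 15.72
position: [0.5287, 0.1501, 0.1387]
eef_rot: [[0.014, 1.0, 0.001], [1.0, -0.014, 0.0], [0.0, 0.001, -1.0]]
ft_force: [0.8, 0.1, 4.0]
width: 0.002
t: 15.88
position: [0.5287, 0.1502, 0.1376]
eef_rot: [[0.014, 1.0, 0.001], [1.0, -0.014, 0.0], [0.0, 0.001, -1.0]]
ft_force: [0.6, 0.1, 5.2]
width: -0.004
```

```bash
for i in 1; do python3 -m inch '[[[0,0,-0.005],0],[[0,0,0],0]]'|grep -E 'pos|ft_f'; done; python3 -m inch '[[[0,0,-0.005],0],[[0,0,0],0]]'|grep -E 'pos|ft_f'; python3 -m inch '[[[0,0,-0.005],0],[[0,0,0],0]]'|grep -E 'pos|ft_f'
```

```text
position: [0.5287, 0.1502, 0.1366]
ft_force: [0.4, 0.1, 4.8]
position: [0.5285, 0.1501, 0.1354]
ft_force: [1.1, -0.4, 3.0]
position: [0.5284, 0.15, 0.1342]
ft_force: [1.0, 0.2, 4.1]
```

```bash
python3 -m inch '[[[0,0,-0.005],0],[[0,0,0],0]]'|grep -E 'pos|ft_f'; python3 -m inch '[[[0,0,-0.005],0],[[0,0,0],0]]'|grep -E 'pos|ft_f'
```

```text
position: [0.5283, 0.15, 0.1331]
ft_force: [0.0, 0.2, 4.1]
position: [0.5284, 0.1501, 0.1324]
ft_force: [-0.1, 0.4, 5.8]
```

```bash
python3 -m inch '[[[0,0,-0.005],0],[[0,0,0],0]]'|grep -E 'pos|ft_f'; python3 -m inch '[[[0,0,-0.005],0],[[0,0,0],0]]'|grep -E 'pos|ft_f'
```

```text
position: [0.5286, 0.1502, 0.1317]
ft_force: [-1.2, 1.0, 7.0]
position: [0.5287, 0.1502, 0.1309]
ft_force: [-0.7, 0.2, 7.9]
```

```bash
python3 -m inch '[[[0,0,-0.005],0],[[0,0,0],0]]'|grep -E 'pos|ft_f'; python3 -m inch '[[[0,0,-0.005],0],[[0,0,0],0]]'|grep -E 'pos|ft_f'; python3 -m inch '[[[0,0,-0.005],0],[[0,0,0],0]]'|grep -E 'pos|ft_f'
```

```text
position: [0.5288, 0.1503, 0.1301]
ft_force: [-0.8, 0.2, 8.8]
position: [0.5289, 0.1503, 0.1293]
ft_force: [-1.0, 0.3, 9.5]
position: [0.529, 0.1503, 0.1285]
ft_force: [-0.8, 0.1, 10.3]
```

```bash
python3 -m inch '[[[0,0,-0.005],0],[[0,0,0],0]]'|grep -E 'pos|ft_f'; python3 -m inch '[[[0,0,-0.005],0],[[0,0,0],0]]'|grep -E 'pos|ft_f'
```

```text
position: [0.5291, 0.1504, 0.1276]
ft_force: [-0.9, 1.4, 10.8]
position: [0.5292, 0.1504, 0.1268]
ft_force: [-0.9, 0.3, 11.5]
```

```bash
python3 -m inch '[[[0,0,-0.004],0],[[0,0,0],0]]'|grep -E 'pos|ft_f'; python3 -m inch '[[[0,0,-0.004],0],[[0,0,0],0]]'|grep -E 'pos|ft_f'
```

```text
position: [0.5293, 0.1504, 0.1262]
ft_force: [-1.5, 0.5, 12.2]
position: [0.5295, 0.1505, 0.126]
ft_force: [-3.1, 0.7, 17.4]
```

```bash
python3 -m inch '[[[0,0,0],0],[[0,0,0],0],[[0,0,0],0]]'|grep -E 'pos|ft_f';  python3 - <<'E'
from h import *
snap('scene','s12');a=load('s10')['p'];f=load('s12')
cv2.imwrite('pics/c12.png',cv2.resize(np.hstack([a[190:250,340:390],f['p'][190:250,340:390]])[...,::-1],None,fx=7,fy=7,interpolation=cv2.INTER_CUBIC))
snap('wrist','w12')
E
```

```text
position: [0.5295, 0.1505, 0.126]
ft_force: [-3.6, -0.2, 16.2]
```

View pics/c12.png

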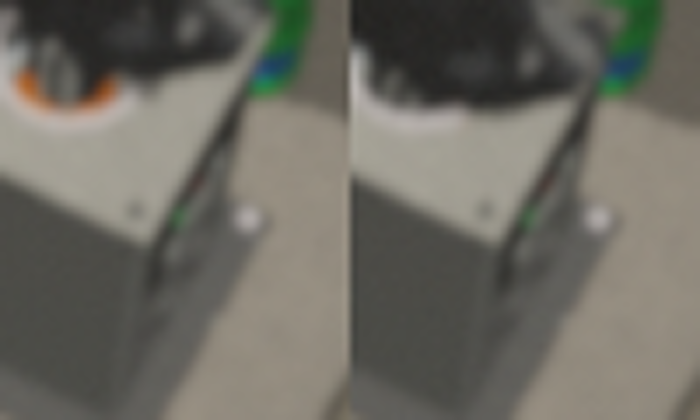

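View pics/w12.png

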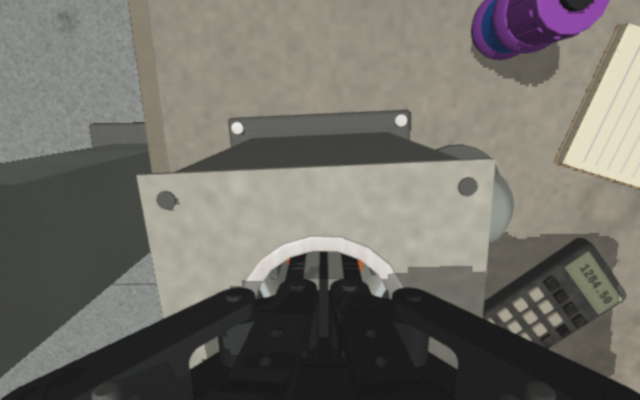

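```bash
for k in 1; do python3 -m inch '[[[0,0,0.004],0],[[0,0,0],0],[[0,0,0],0]]'|grep -E 'pos|ft_f'; done; python3 -m inch '[[[0,0,0.004],0],[[0,0,0],0],[[0,0,0],0]]'|grep -E 'pos|ft_f'; python3 -m inch '[[[0,0,0.005],0],[[0,0,0],0],[[0,0,0],0]]'|grep -E 'pos|ft_f'; python3 -m inch '[[[0,0,0.005],0],[[0,0,0],0],[[0,0,0],0]]'|grep -E 'pos|ft_f'; python3 -m inch '[[[0,0,0.005],0],[[0,0,0],0],[[0,0,0],0]]'|grep -E 'pos|ft_f'
```

```text
position: [0.5294, 0.1505, 0.1261]
ft_force: [-0.8, 0.9, 12.9]
position: [0.5292, 0.1504, 0.1263]
ft_force: [1.2, 0.7, 8.0]
position: [0.5288, 0.1503, 0.1267]
ft_force: [3.1, 2.4, 4.4]
position: [0.5284, 0.1502, 0.1271]
ft_force: [3.0, 3.0, 1.3]
position: [0.528, 0.1501, 0.1278]
ft_force: [2.7, 2.6, -1.1]
```

```bash
python3 -m inch '[[[0,0,0.005],0],[[0,0,0],0],[[0,0,0],0]]'|grep -E 'pos|ft_f'; python3 -m inch '[[[0,0,0.005],0],[[0,0,0],0],[[0,0,0],0]]'|grep -E 'pos|ft_f'; python3 -m inch '[[[0,0,0.01],0],[[0,0,0],0],[[0,0,0],0]]'|grep -E 'pos|ft_f'; python3 -m inch '[[[0,0,0.01],0],[[0,0,0],0],[[0,0,0],0]]'|grep -E 'pos|ft_f'; python3 -m inch '[[[0,0,0.01],0],[[0,0,0],0],[[0,0,0],0]]'|grep -E 'pos|ft_f'
```

```text
position: [0.5278, 0.15, 0.1288]
ft_force: [0.8, 3.7, -2.9]
position: [0.5278, 0.1499, 0.1298]
ft_force: [0.1, 1.8, -3.3]
position: [0.5277, 0.1499, 0.132]
ft_force: [-2.6, 1.5, -4.0]
position: [0.5279, 0.1499, 0.1341]
ft_force: [-2.2, 0.8, -4.8]
position: [0.5286, 0.1502, 0.1369]
ft_force: [-2.5, 2.1, -3.0]
```

```bash
python3 -m inch '[[[0,0,-0.005],0],[[0,0,0],0],[[0,0,0],0]]'|grep -E 'pos|ft_f'; python3 -m inch '[[[0,0,-0.005],0],[[0,0,0],0],[[0,0,0],0]]'|grep -E 'pos|ft_f'; python3 -m inch '[[[0,0,-0.005],0],[[0,0,0],0],[[0,0,0],0]]'|grep -E 'pos|ft_f'; python3 -m inch '[[[0,0,-0.005],0],[[0,0,0],0],[[0,0,0],0]]'|grep -E 'pos|ft_f'; python3 -m inch '[[[0,0,-0.005],0],[[0,0,0],0],[[0,0,0],0]]'|grep -E 'pos|ft_f'
```

```text
position: [0.5291, 0.1501, 0.1362]
ft_force: [-1.2, 0.2, 2.8]
position: [0.5292, 0.1499, 0.1349]
ft_force: [1.3, -0.9, 2.5]
position: [0.5287, 0.15, 0.1334]
ft_force: [1.7, 0.3, 1.8]
position: [0.5285, 0.1501, 0.1324]
ft_force: [1.4, -1.0, 2.8]
position: [0.5286, 0.1502, 0.1319]
ft_force: [-0.1, 0.4, 5.8]
```

```bash
python3 -m inch '[[[0,0,-0.005],0],[[0,0,0],0],[[0,0,0],0]]'|grep -E 'pos|ft_f'; python3 -m inch '[[[0,0,-0.005],0],[[0,0,0],0],[[0,0,0],0]]'|grep -E 'pos|ft_f'; python3 -m inch '[[[0,0,-0.005],0],[[0,0,0],0],[[0,0,0],0]]'|grep -E 'pos|ft_f'
```

```text
position: [0.5287, 0.1503, 0.1311]
ft_force: [-1.0, -0.1, 7.2]
position: [0.5288, 0.1503, 0.1304]
ft_force: [-0.9, 0.9, 8.4]
position: [0.5289, 0.1503, 0.1295]
ft_force: [-0.3, 0.7, 9.4]
```

The press is confirmed by feel: switch contact comes at z≈0.1325 on both pushes, and on the first push the hard stop was at 0.126, so about 6.4 mm down. Now I withdraw.

```bash
python3 -m inch '[[[0,0,0.01],0],[[0,0,0.01],0],[[0,0,0.01],0],[[0,0,0.01],0],[[0,0,0.01],0],[[0,0,0.01],0],[[0,0,0.01],0],[[0,0,0.01],0],[[0,0,0.01],0],[[0,0,0.01],0]]'|grep -E 'pos|ft_f'; python3 -m inch '[[[0,0,0.01],0],[[0,0,0.01],0],[[0,0,0.01],0],[[0,0,0.01],0],[[0,0,0.01],0],[[0,0,0.01],0],[[0,0,0.01],0],[[0,0,0.01],0],[[0,0,0.02],0],[[0,0,0.03],0]]'|grep -E 'pos|ft_f'; python3 -m inch '[[[0,0,0.1],0],[[0,0,0.1],0],[[0,-0.1,0.1],0],[[0,-0.15,0.1],0],[[0,-0.15,0.0],0],[[0,-0.1,0],0],[[0,0,0],0],[[0,0,0],0]]'|grep -E 'pos|ft_f'; python3 - <<'E'
from h import *
snap('wrist','w13');snap('top','t13')
f=load('w13');print(robot.sense()['position'],robot.sense()['t'])
E
```

```text
position: [0.529, 0.1499, 0.1493]
ft_force: [0.8, -0.2, 2.0]
position: [0.5277, 0.1499, 0.1738]
ft_force: [0.2, -0.5, -0.5]
position: [0.5284, 0.0492, 0.2547]
ft_force: [-0.3, 1.0, -1.0]
[0.52823476 0.05052211 0.25429879] 25.5
```

View pics/w13.png

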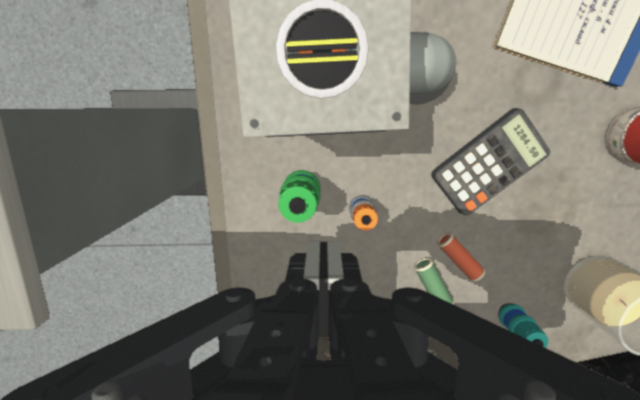

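View pics/t13.png

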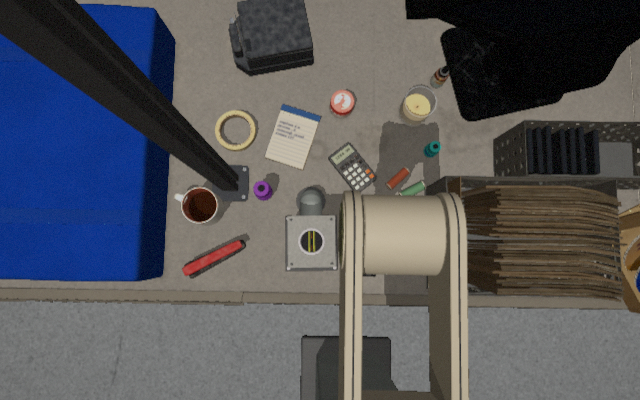

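```bash
python3 - <<'E'
from h import *
f=load('w13');P=cloud(f)
cv2.imwrite('pics/c13.png',cv2.resize(f['p'][0:100,270:375,::-1],None,fx=6,fy=6,interpolation=cv2.INTER_CUBIC)[:600])
for v in(15,22,30,36,41,50,60,66,72,80): print(v,P[v,322].round(4))
E
```

```text
15 [0.5293 0.1687 0.1611]
22 [0.5292 0.1649 0.1605]
30 [0.5291 0.1605 0.16  ]
36 [0.5291 0.1574 0.1582]
41 [0.529  0.1537 0.163 ]
50 [0.5289 0.149  0.1604]
60 [0.5288 0.143  0.1616]
66 [0.5288 0.1397 0.1598]
72 [0.5287 0.1361 0.16  ]
80 [0.5286 0.1311 0.1613]
```

View pics/c13.png

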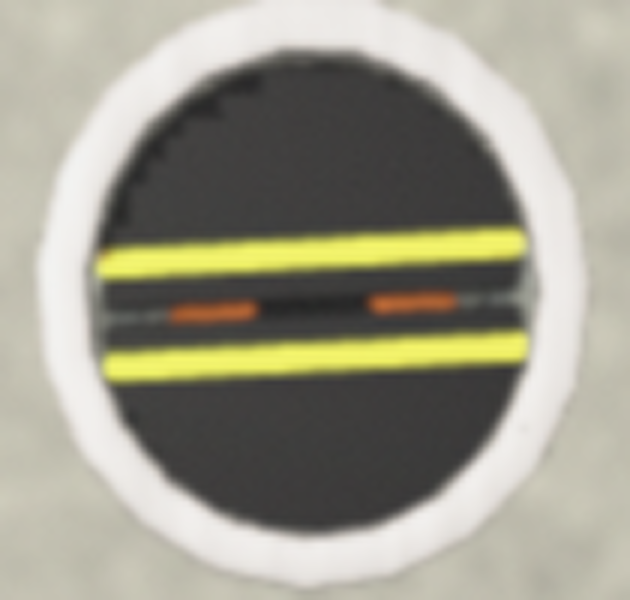

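The enlarged view shows both leaves flat, about 5 mm below the rim. The orange cap and centred black knob show through the slit beneath them. The bystanders are at the same pixels as before.

```bash
python3 -c "
from workcell import robot
print(robot.sign_off())"
```

```text
the job is handed in; nothing more can be done
None
```

The orange-capped carrier is inside the tube station with both flap leaves shut over it, and I handed the job in at about 25.5 s of the 64 s. No verdict was reported.

I gripped the larger orange carrier by its cap and put it foot first through the mouth. I then released it and pushed it down on the knob with closed fingers until it reached the start switch.

**Switch press:** on both pushes the force began to rise at about 32.5 mm below the rim, which is within the stated range. On the first push it climbed about 1 N per mm to a hard stop about 6.4 mm further down. The most I read on the wrist was 17.4 N. The press depth comes only from position and force, because the lamp showed no visible change. The finger linkage may also have touched the rim at that depth. I did not go back to full depth on the second push, which was only to confirm where the switch begins.

**Drawing back:** the leaves pinched the closed fingers with up to about 5 N, then let go.

**Last checks:** depth across both leaves read about 160 mm above the counter, flat, so they are shut. The cap and knob were visible and centred through the slit. The calculator, stapler, mug and the orange coin roll looked unmoved in the top view. The green roll was partly behind the arm there, but the wrist camera showed it still lying in place. The gripper was clear of everything.

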